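# Release a latched consumables drawer with a pin punch

### The arm

A 7-joint arm with a two-finger parallel gripper is mounted at the origin on a cart in front of the work surface, level with it; the furniture and walls round the work are solid. World frame = base frame: x ahead of the robot, y to its left, z up, the work surface at z = 0. Lengths are in m, angles in rad, forces in N, time in s.
With the tool pointing down it reaches from about 0.425 to 0.925 m from the base axis. Payload 6.8 kg.
Tool frame: the origin (TCP) lies on the front face of the gripper's body, between the roots of the fingers; the fingertips stand 73 mm ahead of it and the grasp point (between the pads) lies 54 mm ahead of it (env.nose_length is the distance from the TCP to the fingertips, in m); z points along the fingers, y is the direction in which the jaws open and shut (so a half turn about z gives the same grasp; the last joint's range is limited). The gripper opens to 85 mm and grips with 20 to 120 N. Pads are 22 mm wide; open, the fingers measure 114 mm over their backs; the gripper's body (76 mm by 85 mm) begins 54 mm behind the grasp point. The pads swing forward as they close: fully open they stand 13 mm farther back than shut.
Start: joints at [1.204, 0.477, 0.022, 1.555, -0.011, 1.109, -0.083], TCP at [0.173, -0.653, 0.304] pointing down, gripper open.
Joint ranges: [-2.96, 2.96], [-0.34, 2.1], [-1.41, 1.46], [0.24, 2.44], [-1.37, 4.51], [0.17, 1.92], [-2.96, 2.96]. Speed limits (rad/s): [2.39, 2.39, 3.14, 3.14, 3.14, 3.14, 3.14].

### API

Orientations are given as a unit quaternion [w, x, y, z].
In Python, from cell import env, kin, camera, calibration, job gives the robot as it stands. The module is installed in compiled form; this text tells all that it offers. Calls block until the motion is done:
- env.reach(position, orientation): joint-space move of the TCP to a pose.
- env.movel(position, velocity=0.15, rot=None, stop_force=None): straight line of the TCP; rot=None keeps the orientation; velocity is the mean speed in m/s. With stop_force (N) it stops when the force on the tool has changed by that much, and returns True; else False.
- env.goto_joints(angles): joint-space move.
- env.grip(opening, f_grip=None): finger opening in m; f_grip is the grip in N (None keeps the last); returns when the fingers have stopped.
- env.dwell(seconds).
- kin.inverse_kinematics(position, orientation): joint angles nearest the present ones, or None.
- env.get_state(): the state.
- camera(name): name is "side" or "top"; returns (picture, depth): 480x640x3 uint8, blue, green, red; 480x640 float32, m along the optical axis (not along the pixel's ray), 0 where there is no reading.
- calibration(name): a dict with "fx", "fy", "cx", "cy" (pixels), "k1" (the pictures are not rectified: a ray, as slopes to the right and down, at radius r is drawn at 1 + k1 r^2 times it, then the intrinsics apply), "rvec" (rotation vector, rad) and "tvec" (3), from world to camera coordinates, as OpenCV has them. Camera axes: x right, y down, z forward; pixel columns grow to the right and rows downward; lengths in m; the calibration is good to about 2 mm. A picture is of the moment at which its call begins. calibration takes no time and is no camera call.
A pose or a line that the arm cannot do raises env.PlanningError and nothing moves.
- job.job_done(): hands the job in, once; it reports no verdict.
The state is a dict: "time": time; "qpos": joint angles; "joint_velocities": joint speeds; "joint_torque": joint torques, N m; "tcp_pos": TCP position; "orientation": TCP orientation; "force": force on the tool from outside, world axes, zero at the start; "torque": the same for the moment, N m; "opening": finger opening in m.
Only numpy, scipy, OpenCV 4.12 (cv2) and the standard library are available. Lean on these libraries where they do the work, as an engineer would, in place of code of your own. Each camera call takes 0.05 s, during which the arm holds its last target. There are 200 camera calls.

### The job

The key to the small steel drawer unit is lost. Take the long pin punch from its stand, push it down through the release hole in the top of the unit onto the spring latch until the drawer springs ajar - gently, feeling for the latch, because it bends if it is pushed hard against its stop. Then put the punch back upright in a hole of the stand and pull the drawer out as far as it goes, leaving the other two punches in the stand.

Things in the scene. Friction and masses are not known exactly. Their poses are not given: they have to be found in the camera images.
- punch_grip (a point): middle of the thick knurled grip of the long pin punch, the tallest of three steel punches standing in the stand. The grip is a round bar 16 mm in diameter and 78 mm long; below its flat shoulder follows a round pin 7 mm in diameter and 56 mm long. This point lies on the axis, 39 mm above the shoulder; z runs up along the punch. 140 g
- punch_tip (a point): foot of the pin of the pin punch, on its axis (95 mm below punch_grip); it is slightly chamfered
- punch_shoulder (a point): centre of the flat shoulder of the pin punch, where the pin joins the grip (39 mm below punch_grip, 56 mm above punch_tip); it rests on the top of the stand when the punch is put away
- stand_top (a point): centre of the top of the punch stand, 80 mm above the table: a dark steel plate 44 mm by 150 mm, 12 mm thick, with three round holes 10 mm in diameter in a row along its y axis at y = -45, 0 and +45 mm, each with a 2 mm countersink. The punches hang in the holes by their shoulders, one to a hole, in any order. The stand is fixed to the table
- short_mid (a point): middle of the grip of the short pin punch: grip 16 mm in diameter and 60 mm high, pin only 22 mm long, too short to reach the latch. It stands in another hole of the stand; leave it there
- centre_mid (a point): middle of the grip of the tapered centre punch: grip 16 mm in diameter and 50 mm high. It stands in another hole of the stand; leave it there
- unit: grey sheet-steel drawer unit fixed to the table, 150 mm deep (x), 164 mm wide (y), 95 mm high; origin in the middle of its underside on the table; its drawer front looks along its -x axis
- release_hole (a point): centre of the mouth of the release hole: round, 10 mm in diameter, 2 mm countersink, straight down through a bright square steel plate (28 mm square, 8 mm thick) in the rear of the unit's top. This point is on the upper face of that plate, 99 mm above the table, 57 mm behind the unit's origin, mid-width. The hole is empty down to the latch
- drawer (a joint): how far the drawer is out, m: about 0.001 when latched shut, springs out to about 0.03 when released, 0.064 at its stop; it slides along the unit's -x axis with little friction
- drawer_handle (a point): middle of the drawer's bow handle: a level round steel bar 10 mm in diameter and 88 mm long along the unit's y axis, 82 mm above the table, with its axis 40 mm in front of the drawer front. The top edge of the drawer front is at 94 mm; moves with the drawer
- latch_middle (a point): point of the unit on the hole's axis, 28 mm below release_hole; it does not move. Under the hole is the sprung latch's striker screw, a flat steel head 18 mm wide, set anywhere from 10 mm above to 10 mm below this point. Pushed about 6 mm down from where it is met, it lets the drawer go; after about 8.5 mm it is on a hard stop. It pushes back with 6 N at first, 11 N near the stop; over 25 N bends it
Things that resemble listed ones, but are neither listed nor needed, are in the scene too. Leave any purple look-alike of the part that bears punch_grip alone.

How it is judged:
By the outcome, as a careful person would: the job done as asked, in the order asked, and still so for the second after the job is handed in, with the robot touching nothing.
It also fails if it takes over 72 s, if anything falls off the work surface, if the arm or the gripper's body presses on something with over 40 N, if the wrist force passes 120 N, or if a joint passes its speed limit or range.

## Working session

There is one attempt and no reset: what is moved stays moved. The work goes in short steps, each a Python script; the robot and the scene stay as the last script left them, time stands still between calls to the robot, and variables do not carry over. Pictures are saved under pics/ and viewed, about 8 in all and at most 12, crops included, and the job is handed in when it is done.

```bash
mkdir -p pics; ls; cat > h.py <<'E'
import numpy as np, cv2
from cell import env, kin, camera, calibration, job
def cal(n):
    c=calibration(n); K=np.array([[c['fx'],0,c['cx']],[0,c['fy'],c['cy']],[0,0,1.]])
    R=cv2.Rodrigues(np.array(c['rvec'],float))[0]; t=np.array(c['tvec'],float).ravel()
    return c,K,R,t
def ray(n,u,v):
    c,K,R,t=cal(n)
    p=cv2.undistortPoints(np.array([[[u,v]]],float),K,np.array([c['k1'],0,0,0,0.]))[0,0]
    d=R.T@np.array([p[0],p[1],1.]); return -R.T@t,d
def onz(n,u,v,z):
    o,d=ray(n,u,v); return o+d*(z-o[2])/d[2]
def proj(n,P):
    c,K,R,t=cal(n)
    return cv2.projectPoints(np.array(P,float).reshape(-1,1,3),cv2.Rodrigues(R)[0],t,K,np.array([c['k1'],0,0,0,0.]))[0][:,0]
def bydepth(n,u,v,dep):
    o,d=ray(n,u,v); return o+d*dep
E
python3 - <<'E'
from h import *
for n in("side","top"):
    p,d=camera(n); cv2.imwrite(f"pics/{n}0.png",p); np.save(f"{n}0.npy",d)
    c,K,R,t=cal(n); print(n,c['fx'],-R.T@t,R[2],(d>0).mean())
print(env.get_state()['time'],env.get_state()['tcp_pos'],env.get_state()['orientation'])
E
```

```text
pics
side 461.82325399662335 [0.4551461  0.8663814  0.39953595] [ 0.13369798 -0.92106939 -0.36572672] 0.827119140625
top 486.7859532781307 [0.4492327  0.08194215 0.97180659] [ 0.12367666 -0.02432202 -0.99202446] 0.9959798177083333
0.1 [ 0.17262158 -0.65213534  0.30302117] [-8.06625103e-04  9.91638475e-01  1.29044401e-01 -1.66611479e-04]
```

View pics/side0.png

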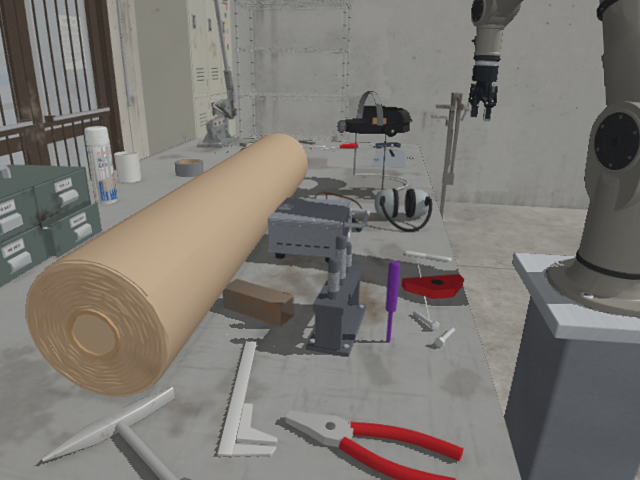

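View pics/top0.png

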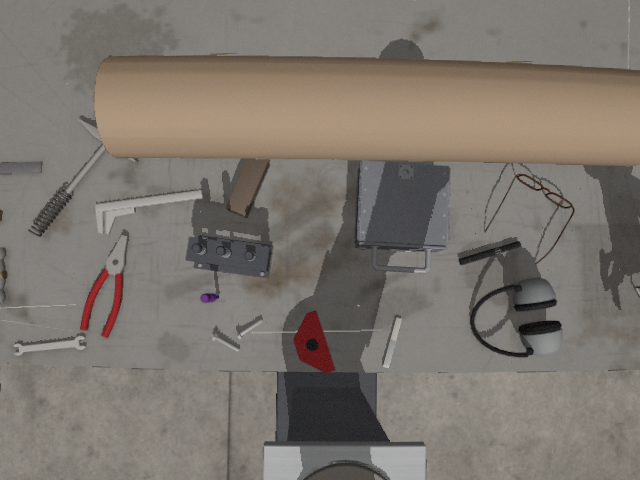

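The side view shows the stand at about (340,310), a purple look-alike at (392,300), and a big cardboard roll. The top view shows the stand holes at about (200,249), (224,252) and (249,255), the unit at (403,205), the plate at (405,172) and the handle at (401,268). The roll lies right behind the unit. Next I'll take enlarged crops and read depths.

```bash
python3 - <<'E'
from h import *
t=cv2.imread("pics/top0.png"); s=cv2.imread("pics/side0.png")
a=cv2.resize(t[225:285,175:285],None,fx=5,fy=5,interpolation=cv2.INTER_CUBIC)
b=cv2.resize(t[150:280,345:465],None,fx=3,fy=3,interpolation=cv2.INTER_CUBIC)
c=cv2.resize(s[190:360,255:415],None,fx=3,fy=3,interpolation=cv2.INTER_CUBIC)
c=c[:510]
o=np.zeros((600,800,3),np.uint8)
o[:240,:440]=cv2.resize(a,(440,240)); o[245:245+350,:323]=cv2.resize(b,(323,350)); 
o[:510,445:800]=cv2.resize(c,(480,510))[:,60:415]
cv2.imwrite("pics/crop1.png",o)
d=np.load("top0.npy")
for u,v in [(200,249),(224,252),(249,255),(190,262),(265,270),(207,298),(405,172),(400,205),(401,268),(405,160),(405,150),(405,130),(405,105),(405,80),(200,130),(200,105),(600,110),(240,190),(310,340)]:
    print(u,v,bydepth("top",u,v,d[v,u]).round(3))
E
```

```text
200 249 [0.516 0.264 0.138]
224 252 [0.51  0.219 0.156]
249 255 [0.508 0.18  0.132]
190 262 [0.501 0.312 0.001]
265 270 [0.484 0.156 0.081]
207 298 [0.433 0.249 0.136]
405 172 [ 0.673 -0.103  0.08 ]
400 205 [ 0.607 -0.09   0.093]
401 268 [ 0.492 -0.092  0.088]
405 160 [ 0.719 -0.12  -0.   ]
405 150 [ 0.7   -0.092  0.133]
405 130 [ 0.726 -0.086  0.168]
405 105 [ 0.763 -0.082  0.188]
405 80 [ 0.808 -0.082  0.19 ]
200 130 [0.719 0.268 0.164]
200 105 [0.755 0.265 0.188]
600 110 [ 0.769 -0.434  0.188]
240 190 [0.641 0.212 0.039]
310 340 [0.353 0.071 0.019]
```

View pics/crop1.png

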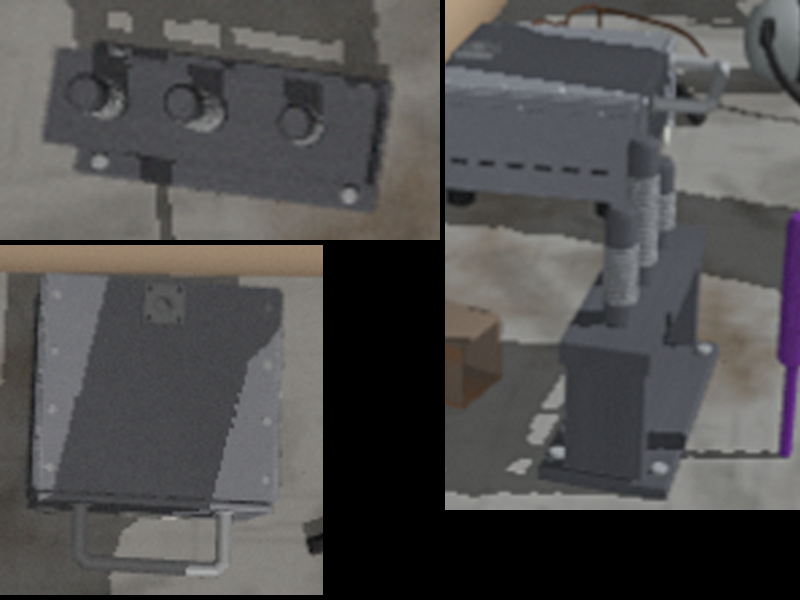

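Tops in the top view: left punch (198,248) at z≈0.138, middle (220,250) at z≈0.156, right (249,255) at z≈0.132. So the middle one is the long pin punch, since 80+78 = 158 mm. The purple one at (207,298) stands on its own and is the look-alike. The crop confirms this. Now I'll measure more closely.

```bash
python3 - <<'E'
from h import *
p=cv2.imread("pics/top0.png"); d=np.load("top0.npy")
c,K,R,t=cal("top")
vv,uu=np.mgrid[:480,:640]
pts=cv2.undistortPoints(np.stack([uu,vv],-1).reshape(-1,1,2).astype(float),K,np.array([c['k1'],0,0,0,0.]))[:,0]
W=(np.c_[pts,np.ones(len(pts))]*d.reshape(-1,1)-t)@R
W=W.reshape(480,640,3); np.save("W.npy",W); z=W[...,2]
def box(u0,v0,u1,v1): m=np.zeros(z.shape,bool); m[v0:v1,u0:u1]=1; return m
for n,b,zz in [("L",(188,238,210,262),.125),("M",(210,240,234,265),.145),("R",(236,242,262,268),.118)]:
    m=box(*b)&(z>zz); q=W[m]; h=np.median(q[:,2]); mc=m&(abs(z-h)<.006); print(n,m.sum(),h.round(4),"px",uu[mc].mean().round(2),vv[mc].mean().round(2),onz("top",uu[mc].mean(),vv[mc].mean(),h).round(4), q.max(0).round(3))
st=box(180,230,280,280)&(z>.072)&(z<.088); print("stand",cv2.minAreaRect(W[st][:,:2].astype(np.float32)))
un=box(345,150,465,250)&(z>.088)&(z<.102); print("unit",cv2.minAreaRect(W[un][:,:2].astype(np.float32)),np.median(W[un][:,2]))
ha=box(360,255,440,285)&(z>.07)&(z<.1); q=W[ha]; print("handle",ha.sum(),cv2.minAreaRect(q[:,:2].astype(np.float32)),q[:,:2].mean(0))
g=cv2.cvtColor(p,cv2.COLOR_BGR2GRAY); print(g[163:182,395:417]); print((z[163:182,395:417]*1000).astype(int))
E
```

```text
L 84 0.1393 px 195.9 247.41 [0.5185 0.2705 0.1393] [0.526 0.278 0.972]
M 82 0.1573 px 220.19 250.04 [0.5134 0.2254 0.1573] [0.52  0.233 0.972]
R 71 0.1298 px 248.76 254.89 [0.508  0.1805 0.1298] [0.515 0.187 0.972]
stand ((0.5136131644248962, 0.22643372416496277), (0.15193858742713928, 0.04457159712910652), 83.39501190185547)
unit ((0.6115564107894897, -0.10115116834640503), (0.17080402374267578, 0.22605955600738525), 0.621321976184845) 0.0951477867719756
handle 440 ((0.4998699724674225, -0.09241243451833725), (0.031307946890592575, 0.11025356501340866), 0.7249046564102173) [ 0.49508582 -0.09361128]
[[67 73 72 69 74 78 74 72 73 72 74 73 75 77 76 71 71 76 74 76 75 75]
 [72 71 71 73 82 76 82 80 80 85 81 80 78 79 79 73 73 80 70 70 74 75]
 [75 71 72 72 80 67 72 88 86 87 85 86 84 84 83 87 67 79 79 73 69 73]
 [67 74 68 72 76 61 70 86 86 91 87 88 87 86 88 80 58 67 78 72 73 74]
 [73 68 71 69 84 80 85 89 90 87 89 87 87 91 90 83 65 73 86 71 75 72]
 [71 73 71 67 85 88 89 87 86 88 86 88 86 90 89 89 85 87 82 71 68 71]
 [69 72 66 67 86 89 88 85 82 72 71 72 80 82 88 90 89 88 80 73 72 72]
 [69 71 67
[... 1886 characters left out ...]
4  98  98  97 100 100  99 100
   95  99  94  95]
 [ 97  96  94 101  98 100  97  99  97  99  98  98  98  98  99 100  98 100
   93  95  95  94]
 [ 92  92  99  99  99 100 101 100  99 100  96  99  98 100  99 102 100 101
   93  94  93  96]
 [ 94  94  92  99  99 100  95  99  98  99  98  98 101 101  96  99 102  98
   96  95  93  91]
 [ 93  94  94  98  99 100  99 100  98  97  99  98 101  99  99  98 100  99
   93  93  96  96]
 [ 95  97  98  94  94  96  95  95  94  97  92  95  97  96  97  96  97 100
   97  97  95  95]
 [ 92  93  96  96  94  97  97  92  94  96  97  93  94  95  92  96  96  95
   97  95  97  96]
 [ 93  94  93  92  96  94  95  96  96  95  95  96  95  92  93  95  96  94
   95  95  94  96]]
```

```bash
cat >> h.py <<'E'
from scipy.spatial.transform import Rotation as Ro
def down(ang):
    "tool z down, tool y at world yaw ang (rad)"
    y=np.array([np.cos(ang),np.sin(ang),0]); z=np.array([0,0,-1.]); x=np.cross(y,z)
    q=Ro.from_matrix(np.c_[x,y,z]).as_quat(); return [float(q[3]),*map(float,q[:3])]
def st(msg=""):
    s=env.get_state(); print(msg,"t",round(s['time'],2),"tcp",np.round(s['tcp_pos'],4),"F",np.round(s['force'],1),"op",round(s['opening'],4),flush=True); return s
def best(pos,ang):
    "of the two half turns the one with the last joint nearer 0"
    c=[(abs(q[6]),a) for a in (ang,ang+np.pi) for q in [kin.inverse_kinematics(pos,down(a))] if q is not None]
    return min(c)[1]
E
python3 - <<'E'
from h import *
print("hole",onz("top",405.6,171.5,.099))
s,_=camera("side"); d=_; 
print("headset",[bydepth("side",u,v,d[v,u]).round(3) for u,v in [(370,110),(400,120),(373,98)]])
P=np.array([.5134,.2254]); sy=np.arctan2(.2705-.1805,.5185-.508)
env.movel([.173,-.653,.42],velocity=.25); st("up")
a=best([*P,.189],sy+np.pi/2); print("ang",a)
env.grip(.045)
env.reach([*P,.28],down(a)); st("above")
E
```

```text
hole [ 0.66939684 -0.10000001  0.099     ]
headset [array([ 0.52 , -0.813,  0.244]), array([ 0.418, -0.642,  0.232]), array([0.455, 0.866, 0.4  ])]
up t 0.77 tcp [ 0.173  -0.6528  0.42  ] F [-0.8  1.  -1. ] op 0.0855
ang 6.167043680299597
above t 4.57 tcp [0.5139 0.2246 0.2799] F [-0.4 -0.8 -1. ] op 0.0449
```

```bash
python3 - <<'E'
from h import *
p=[.5134,.2254]
print(env.movel([*p,.189],velocity=.1,stop_force=5)); st("down")
f0=np.array(st()['force'])
env.grip(0.010,f_grip=25); s=st("soft")
env.grip(0.0,f_grip=70); s=st("grip"); 
x,y,_=s['tcp_pos']
print(env.movel([x,y,.27],velocity=.08)); st("lift")
s,_=camera("side"); t,_=camera("top"); 
o=np.zeros((480,800,3),np.uint8); o[:,:480]=cv2.resize(s[180:360,240:420],(480,480),interpolation=cv2.INTER_CUBIC)
o[:300,485:800]=cv2.resize(t[200:300,170:275],(315,300),interpolation=cv2.INTER_CUBIC); cv2.imwrite("pics/lift.png",o); cv2.imwrite("side1.png",s)
E
```

```text
False
down t 5.62 tcp [0.5137 0.2257 0.1896] F [-0.4  0.8 -0.6] op 0.0449
 t 5.62 tcp [0.5137 0.2257 0.1896] F [-0.4  0.8 -0.6] op 0.0449
soft t 5.99 tcp [0.5138 0.2256 0.1896] F [-0.9 -1.   4. ] op 0.0152
grip t 6.21 tcp [0.5138 0.2256 0.1897] F [ 0.1 -0.8  5. ] op 0.0145
False
lift t 7.38 tcp [0.5136 0.2253 0.2694] F [ 0.1  0.5 -1.1] op 0.0142
```

View pics/lift.png

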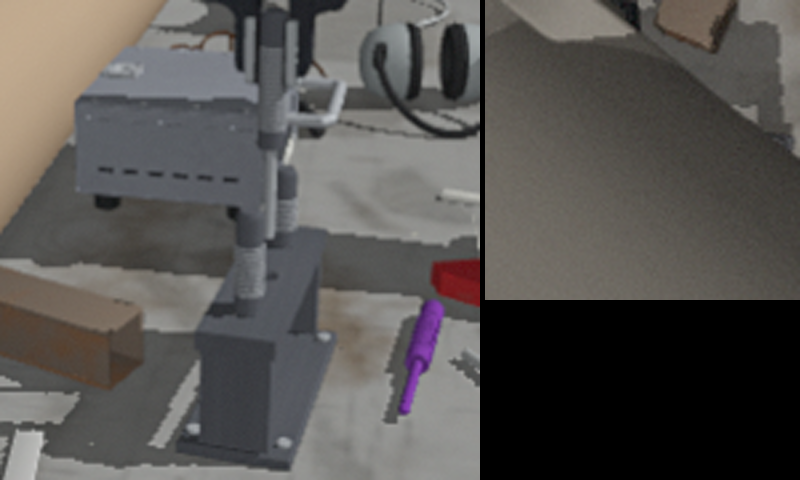

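The long punch is lifted, with its pin visible at crop (270,200). The purple one now leans, although nothing reached it: clearance was over 30 mm and no force showed. I'll keep watching it. Next I'll hover over the hole.

```bash
python3 - <<'E'
from h import *
h=[.6694,-.1000]
env.movel([.5136,.2253,.33],velocity=.15)
a=best([*h,.3],np.pi/2-.04); print(a)
env.reach([*h,.33],down(a)); env.movel([*h,.283],velocity=.1); st("hover")
s,d=camera("side"); cv2.imwrite("side2.png",s); t,_=camera("top"); cv2.imwrite("top2.png",t)
tip=[*h,.283-.165]; print(proj("side",[tip,[*h,.099],[*h,.118+.056]]))
u,v=map(int,proj("side",[*h,.099])[0])
o=np.zeros((480,800,3),np.uint8); o[:,:480]=cv2.resize(s[v-50:v+30,u-40:u+40],(480,480),interpolation=cv2.INTER_CUBIC)
o[:320,485:800]=cv2.resize(s[250:410,340:497],(315,320)); print(u,v); cv2.imwrite("pics/hover.png",o)
E
```

```text
1.5307963267948965
hover t 10.42 tcp [ 0.6694 -0.1     0.2828] F [ 0.3  0.  -1. ] op 0.0141
[[285.57426878 196.8622772 ]
 [285.6901298  205.08764964]
 [285.23356674 172.00033709]]
285 205
```

View pics/hover.png

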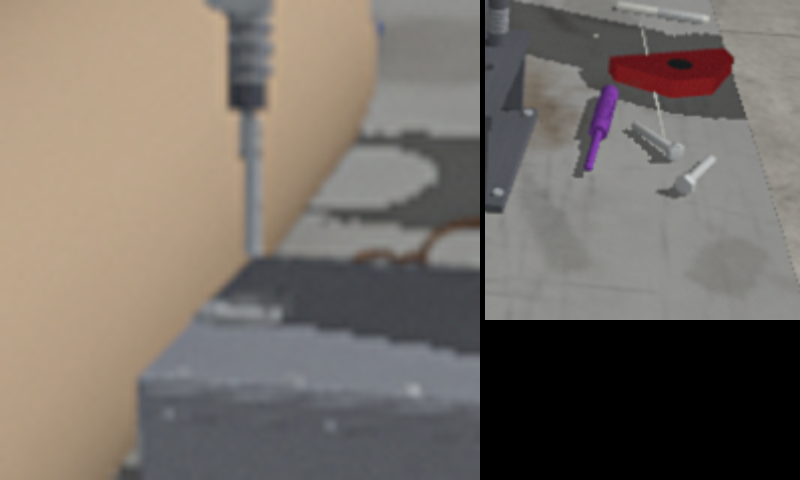

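The purple punch fell over on its own and lies on the table at about (395,310), clear of the work. In the side view the pin tip sits at crop (254,255) and the plate's centre at about (241,312). So the tip is a few mm toward −x. I'll measure that sub-pixel.

```bash
python3 - <<'E'
from h import *
s=cv2.imread("side2.png"); g=cv2.cvtColor(s,cv2.COLOR_BGR2GRAY).astype(int)
print(g[196:213,274:302])
hsv=cv2.cvtColor(s,cv2.COLOR_BGR2HSV); 
for v in range(160,198,3): print(v,hsv[v,280:295,1])
c=[.6694,-.1,.099]; print("px/m x",(proj("side",[.6794,-.1,.099])-proj("side",c))*100,"y",(proj("side",[.6694,-.09,.099])-proj("side",c))*100)
E
```

```text
[[157 157 155 154 153 150 148 147 144 143 141 130 118 138 143 124 117 120
  132 138 136 137 138 138 141 140 143 142]
 [156 156 153 152 151 149 148 146 144 141 140 133 119 118 119 101  96 102
  112 113 112 114 120 122 122 121 127 129]
 [156 155 152 152 149 148 147 144 143 141 138 128 100  78  72  71  71  74
   81  77  72  77  80  83  81  82  86  94]
 [155 153 151 149 148 148 145 143 141 140 128 100  73  69  69  70  70  71
   73  69  71  70  68  70  70  69  70  68]
 [154 153 151 149 148 144 145 142 140 131 103  72  67  72  70  72  71  71
   71  69  71  71  72  71  71  71  70  69]
 [152 151 149 148 146 143 142 141 131 106  76  68  69  72  71  71  70  73
   73  71  72  70  70  70  72  72  72  72]
 [152 150 148 147 143 143 141 132 105  75  68  70  69  71  71  73  72  69
   69  71  71  70  69  72  70  72  72  73]
 [150 149 146 144 142 141 132 107  76  72  76  76  77  77  76  77  75  66
   70  73  73  71  69  70  71  72  71  70]
 [149 147 145 143 140 133 113  90  79  83  91  94  95  92  84  81  78  72
   77  77  68  71  71  71  69  71  70  71]
 [147 146 143 141 139 134 126 128 122 104 101 1
[... 923 characters left out ...]
0 53 66 66 67 67]
163 [66 66 68  9 29 21 20 18 21 12 43 68 67 66 67]
166 [66 67 68  9 36 20 21 20 24 10 37 68 68 67 67]
169 [64 67 70 20 35 27 29 35 17 56 70 68 69 67 67]
172 [65 65 68 26 17 38 33 26 12 55 69 68 67 67 67]
175 [65 65 68 67 61  4 20  8 31 69 68 69 67 69 68]
178 [65 67 68 68 59  2 19 11 27 67 70 69 69 69 70]
181 [66 67 68 68 69 44 15 15 31 72 70 70 68 70 70]
184 [68 67 67 69 71 58 15 15 21 71 71 70 70 71 72]
187 [70 70 67 69 71 58 13 16 20 70 72 71 71 73 72]
190 [67 69 70 70 71 56 17 15 21 71 73 73 73 75 73]
193 [68 69 69 71 73 56 15 17 16 72 75 76 65 32  4]
196 [71 70 71 70 74 53 19 18 16 73 65 22  8  9  9]
px/m x [[-438.39223162  -23.6778742 ]] y [[-96.30075668 129.67368915]]
```

The plate's near-right corner and the pin both sit about 1.3 px off prediction, so that is a common side-camera bias. Relative alignment is within about 1 mm, so I'll feel downwards.

```bash
python3 - <<'E'
from h import *
h=[.6694,-.1000]
r=env.movel([*h,.252],velocity=.02,stop_force=3); print(r); s=st("probe")
E
```

```text
False
probe t 12.22 tcp [ 0.6695 -0.0999  0.2522] F [ 2.   0.5 -0.6] op 0.0144
```

```bash
python3 - <<'E'
from h import *
h=[.6697,-.1000]
r=env.movel([*h,.22],velocity=.012,stop_force=4); print(r); s=st("met")
E
```

```text
True
met t 13.31 tcp [ 0.67   -0.0999  0.2435] F [ 0.8 -0.5  3.9] op 0.0144
```

```bash
python3 - <<'E'
from h import *
h=[.6697,-.1000]
for z in (.241,.239,.238,.237,.2365):
    r=env.movel([*h,z],velocity=.012,stop_force=8); s=st(f"{z} {r}")
    if s['force'][2]>13: break
p,d=camera("top"); cv2.imwrite("top3.png",p)
s,_=camera("side")
o=np.zeros((400,800,3),np.uint8); o[:,:400]=cv2.resize(p[220:320,350:450],(400,400)); o[:,400:]=cv2.resize(s[170:270,255:355],(400,400)); cv2.imwrite("pics/push.png",o)
E
```

```text
0.241 False t 13.65 tcp [ 0.67   -0.1002  0.2419] F [-0.1 -1.3  7. ] op 0.0146
0.239 False t 13.97 tcp [ 0.6701 -0.1002  0.2403] F [-0.  -0.6  8.2] op 0.0142
0.238 False t 14.22 tcp [ 0.6701 -0.1003  0.2395] F [ 0.2 -1.   9.6] op 0.0144
0.237 False t 14.47 tcp [ 0.6702 -0.1003  0.2387] F [-0.6 -1.1 11.6] op 0.0141
0.2365 False t 14.72 tcp [ 0.6703 -0.1003  0.2383] F [-0.4 -2.1 11.3] op 0.0145
```

View pics/push.png

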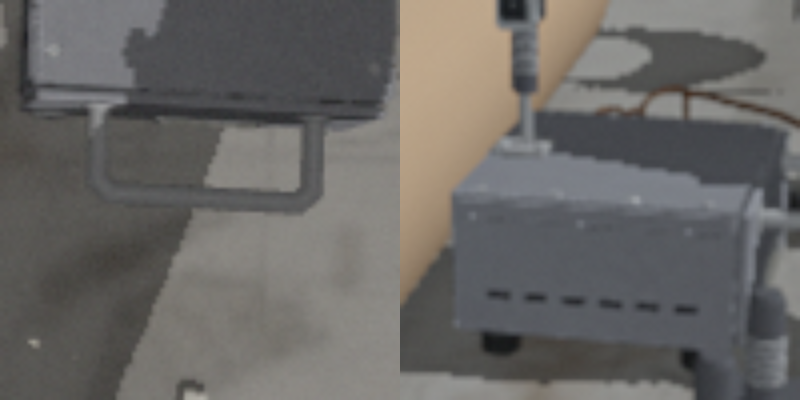

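The latch is engaged, but the drawer is still shut: the handle bar is at top-view row ≈268. I'll push on in small steps, watching the handle.

```bash
cat >> h.py <<'E'
def handle():
    d=camera("top")[1]; v,u=np.mgrid[245:345,362:442]; c,K,R,t=cal("top")
    p=cv2.undistortPoints(np.stack([u,v],-1).reshape(-1,1,2).astype(float),K,np.array([c['k1'],0,0,0,0.]))[:,0]
    W=(np.c_[p,np.ones(len(p))]*d[245:345,362:442].reshape(-1,1)-t)@R
    W=W[(W[:,2]>.072)&(W[:,2]<.092)]; x0=np.percentile(W[:,0],1); b=W[W[:,0]<x0+.010]
    return x0,b[:,:2].mean(0),np.polyfit(b[:,1],b[:,0],1)[0]
E
python3 - <<'E'
from h import *
h=[.6697,-.1000]
x0=handle(); print(x0)
for z in (.2358,.2352,.2346,.234,.2334,.2328):
    r=env.movel([*h,z],velocity=.012,stop_force=6); env.dwell(.15); s=st(f"{z} {r}"); x=handle(); print(x[0])
    if x[0]<x0[0]-.012 or s['force'][2]>15: break
E
```

```text
(np.float64(0.48464083924491475), array([ 0.48954844, -0.09592738]), np.float64(0.01735843394475317))
0.2358 False t 15.27 tcp [ 0.6703 -0.1003  0.2377] F [-0.2 -0.7 11.3] op 0.0143
0.4834304768882615
0.2352 False t 15.72 tcp [ 0.6702 -0.1003  0.2368] F [ 0.5 -0.4 10. ] op 0.0145
0.45202314900670065
```

The drawer has sprung ajar: the handle moved about 31 mm and the peak push was about 12 N. Now I'll take the punch back to the middle hole.

```bash
python3 - <<'E'
from h import *
print(env.movel([.6700,-.1002,.335],velocity=.1)); st("out")
p=[.5138,.2256]; a=6.167043680299597
env.reach([*p,.335],down(a)); env.movel([*p,.265],velocity=.12); st("above")
s,_=camera("side"); cv2.imwrite("pics/ret.png",cv2.resize(s[190:330,270:420],(600,560),interpolation=cv2.INTER_CUBIC))
r=env.movel([*p,.186],velocity=.04,stop_force=4); print(r); st("in")
E
```

```text
False
out t 16.92 tcp [ 0.6697 -0.1004  0.3341] F [ 0.3  0.3 -1.6] op 0.0145
above t 19.43 tcp [0.5141 0.226  0.2655] F [-0.5 -0.1 -1.1] op 0.0142
True
in t 21.18 tcp [0.5138 0.2256 0.1897] F [-1.  -0.7  4.6] op 0.0141
```

View pics/ret.png

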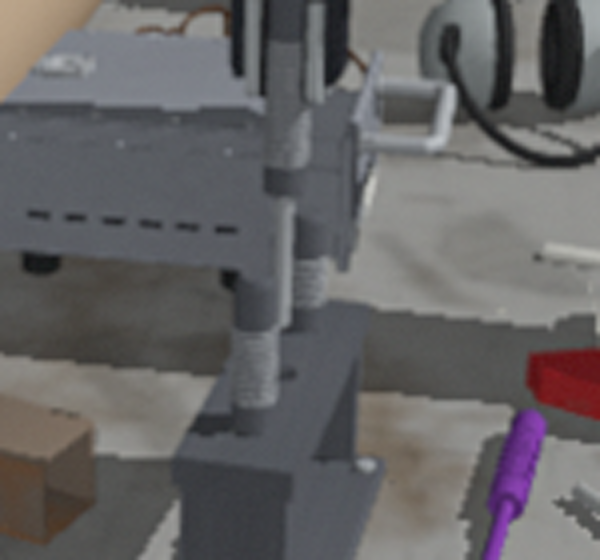

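It seated at exactly the pick-up height, and the drawer shows ajar in the picture. I'll release it and go to the handle.

```bash
python3 - <<'E'
from h import *
env.grip(.045); env.movel([.5138,.2256,.30],velocity=.15); st("clear")
p=[.455,-.095,.30]; a=best(p,-.02); print(a)
env.reach([.47,-.05,.30],down(a)) if 0 else env.reach(p,down(a))
st("over")
env.grip(.028)
x=kin.inverse_kinematics([.42,-.095,.14],down(a)); print("reach .42:",x is not None)
s,_=camera("side"); t,_=camera("top")
o=np.zeros((480,800,3),np.uint8); o[:,:400]=cv2.resize(s[170:350,270:420],(400,480),interpolation=cv2.INTER_CUBIC); o[:400,400:]=cv2.resize(t[200:320,180:300],(400,400)); cv2.imwrite("pics/back.png",o)
E
```

```text
clear t 22.47 tcp [0.5134 0.2251 0.2991] F [ 1.   0.3 -1.2] op 0.0447
-0.02
over t 23.7 tcp [ 0.4554 -0.0939  0.3001] F [-0.8  0.3 -0. ] op 0.0448
reach .42: True
```

View pics/back.png

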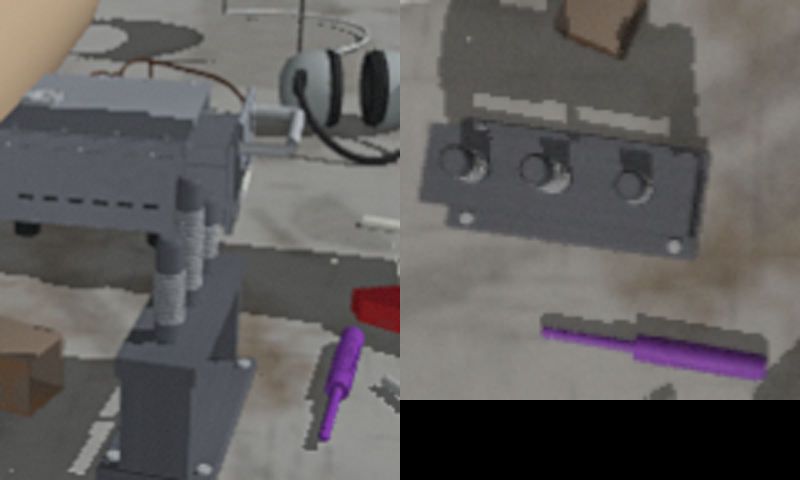

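All three punches are upright in the stand: the long one at right-crop (540,170), the others at (458,160) and (632,185). Now I'll grasp the handle.

```bash
python3 - <<'E'
from h import *
q=[.4575,-.095]
env.movel([*q,.22],velocity=.2)
r=env.movel([*q,.136],velocity=.06,stop_force=5); print(r); st("down")
if not r:
    env.grip(0,f_grip=30); s=st("grip"); x,y,z=s['tcp_pos']
    e=.41-x; 
    try: r=env.movel([.41,y-.02*e,z],velocity=.04,stop_force=10)
    except env.PlanningError as ex: print(ex); r=env.movel([.42,y-.02*(.42-x),z],velocity=.04,stop_force=10)
    print(r); st("pulled")
E
```

```text
False
down t 26.21 tcp [ 0.4577 -0.095   0.1363] F [ 0.2 -0.3 -0.5] op 0.0281
grip t 26.51 tcp [ 0.4578 -0.0951  0.1363] F [-0.1 -0.7  3.1] op 0.0089
True
pulled t 27.29 tcp [ 0.4279 -0.094   0.1364] F [ 2.4  0.3 -2.2] op 0.0091
```

```bash
python3 - <<'E'
from h import *
s=st(); x,y,z=s['tcp_pos']
r=env.movel([.41,y-.02*(.41-x),z],velocity=.02,stop_force=18); print(r); st("pulled")
env.dwell(.3); s=st("hold"); x,y,z=s['tcp_pos']
E
```

```text
t 27.29 tcp [ 0.4279 -0.094   0.1364] F [ 2.4  0.3 -2.2] op 0.0091
True
pulled t 27.68 tcp [ 0.4277 -0.094   0.1364] F [ 2.3 -0.7 -0.9] op 0.0086
hold t 27.98 tcp [ 0.4277 -0.0941  0.1364] F [ 0.2 -0.5 -0.3] op 0.0086
```

A hard stop at TCP x = 0.4277. That is 63 mm from the latched bar position, which matches full travel. I'll let go and check.

```bash
python3 - <<'E'
from h import *
env.grip(.028); env.movel([.4277,-.094,.30],velocity=.12); 
env.reach([.50,.03,.36],down(-.02)); env.dwell(.5); st("away")
s,_=camera("side"); 
env.goto_joints(list(np.array(env.get_state()['qpos'])+np.array([-.9,0,0,0,0,0,0]))); st("aside")
print("handle",handle())
s,_=camera("side"); t,_=camera("top")
o=np.zeros((480,800,3),np.uint8); o[:,:400]=cv2.resize(s[170:350,270:420],(400,480),interpolation=cv2.INTER_CUBIC); o[:400,400:]=cv2.resize(t[140:400,170:470],(400,400)); cv2.imwrite("pics/fin.png",o)
E
```

```text
away t 30.98 tcp [0.4999 0.0296 0.36  ] F [ 0.3  0.8 -0.6] op 0.0281
aside t 32.62 tcp [0.2887 0.4094 0.3598] F [ 0.1 -1.4 -0.4] op 0.0278
handle (np.float64(0.4210849254854269), array([ 0.42649009, -0.09600259]), np.float64(0.01337087756831436))
```

View pics/fin.png

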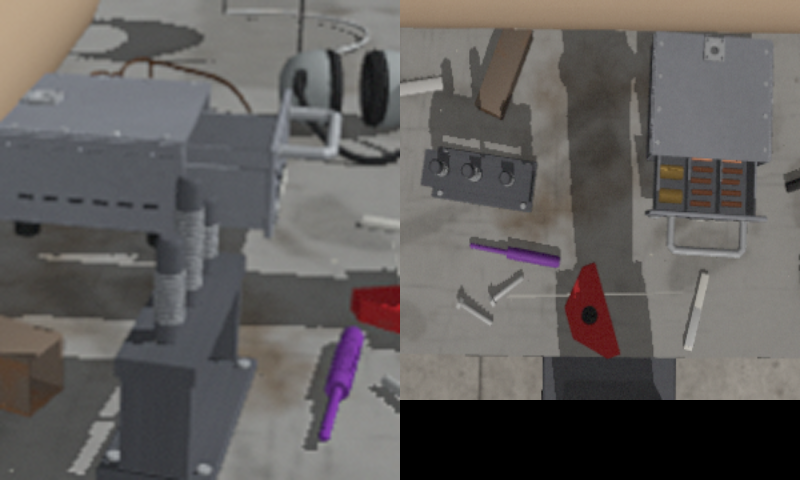

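The drawer is fully out, with the handle at x = 0.4265 against 0.4895 when latched (63 mm). All three punches stand in the stand, and the arm touches nothing.

```bash
python3 -c "
from h import *
job.job_done(); st('done')"
```

```text
the job is handed in; nothing more can be done
the job is handed in; nothing more can be done
```

The job is done and handed in: the latch is released, the long punch is back upright in the middle hole of the stand, and the drawer is pulled out to its stop. No verdict came back. The last clock reading before hand-in was 32.6 s of the 72 s allowed.

- **Latch:** I met it with the pin tip at about z = 0.078 m and pushed in steps of 2 mm or less. The highest reading between steps was about 12 N, under the 25 N that bends it. The handle then sprung forward about 31 mm.
- **Punch:** it seated at the same height it was picked up from. The last pictures show all three punches upright in the stand.
- **Drawer:** the pull met a hard stop twice at the same place. The camera put the handle 63 mm out from where it was latched, against 64 mm expected at the stop.
- **Purple look-alike:** it was upright in the first pictures and was tipping over when I lifted the long punch. It now lies flat on the table. I estimate the gripper stayed at least 30 mm clear and felt no contact, so I think it fell by itself. I cannot rule out that the arm touched it. I left it where it fell.
- **Camera disagreement:** the side camera read about 1.3 pixels off prediction. The pin and the release plate were off by the same amount, so I took it as a camera error, and the pin went into the hole without a search.

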